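# Send a jar rack past the spring gate of a transfer chute

### The job

Press the red treadle down with one fingertip to hold the chute's hinged gate open, and while it is held down push the yellow rack of jars along the chute with another finger until the whole rack is past the gate; then let go, so that the gate springs up behind it and the rack stands in the end bay. The gate must not touch the rack on the way. Do not pick up, lift or tip the rack, and leave the jar, the bin and the carton where they are.

Things in the scene. Friction and masses are not known exactly. Their poses are not given: they have to be found in the camera images.
- chute: Fixed blue chute, 420 mm long, open at one end. Origin: centre of its underside, at bench height. x = direction of travel, towards the closed end; y = across, away from the treadle; z up. Floor top at z = 60 mm, from x = -210 to +204 mm (end wall). Side walls 6 mm thick, inner faces at y = -43 and +43 mm, tops at z = 90 mm.
- gate_line (a point): Fixed point in the middle of the chute floor where the gate crosses: chute x = 30, y = 0, z = 60 mm. The gate is a red bar 10 mm wide (chute x = 25 to 35 mm), hinged at the wall away from the treadle (chute y = +52, z = 50 mm, hinge line along the chute). Shut, it slopes up towards the treadle side and blocks the chute. Bar and treadle are one stiff part.
- gate (a joint): Gate angle in rad: 0 = shut (sprung up), grows as the treadle is pressed, hard stop at 0.30. Above 0.18 the bar lies wholly below the floor top and the rack passes freely; at 0.22 bar and treadle are level. Pressing the treadle's middle line takes about 2.6 N to start, 5.4 N at 0.22; the spring shuts it when let go.
- treadle (a point): Middle of the top face of the red treadle outside the -y wall: a flat pad 335 mm long (chute x = -217 to +117 mm) and 56 mm wide with 0.5 mm black ribs; a finger may press it anywhere along and slide on it. With the gate at 0.22 its top is level at z = 78 mm, chute y = -64 to -120 mm (middle -92); shut, its middle is about 31 mm higher.
- rack: Loose yellow rack, 80 mm long (x, along the chute), 78 wide, 42 high, with six white-capped jars fixed in it, tops 52 mm above its underside; 0.26 to 0.5 kg. Origin: centre of its underside. It starts on the chute floor before the gate; its -x face is the rear. It is wholly past the gate when its origin is beyond chute x = 76 mm; it meets the end wall at 164 mm.
- jar: White jar with a blue cap standing on the bench, 60 mm across, 85 mm tall; origin at the centre of its underside. Leave alone.
- bin: Small open blue bin on the bench, 140 x 100 x 60 mm; origin at the centre of its underside. Leave alone.
- carton: Small cardboard carton on the bench, 70 x 120 x 60 mm; origin at the centre of its underside. Leave alone.
Mind the look-alikes: they are no part of the job. Several things have the shape of the rack; the one meant has the colours described above.

How it is judged:
On the way:
1. the rack is crossing the gate, pushed by a finger, while a fingertip holds the treadle down (gate above 0.17 rad) (value of joint gate above 0.17 rad and contact force between the fingers and gate above 0.5 N and x of rack in the frame of chute between -0.01 and 0.075 m and contact force between the fingers and rack above 0.05 N), for 0.1 s.
At the end, for the whole second after the job is handed in: The rack stands at rest flat on the chute floor wholly beyond the gate (its origin 76 to 170 mm along the chute, within 10 mm of the middle line), and the gate has sprung shut behind it (below 0.03 rad) (x of rack in the frame of chute between 0.076 and 0.17 m and y of rack in the frame of chute between -0.01 and 0.01 m and z of rack in the frame of chute between 0.055 and 0.065 m and angle between rack's own z axis and vertical below 0.05 rad and linear speed of rack below 0.01 m/s and value of joint gate below 0.03 rad); the robot touches nothing.
It fails at once if the gate touches the rack (over 1 N) (contact force between gate and rack above 1 N).
It fails at once if the rack is lifted more than 12 mm off the chute floor (z of rack in the frame of chute above 0.072 m).
It fails at once if the rack is tipped more than 0.2 rad (angle between rack's own z axis and vertical above 0.2 rad).
It fails at once if the jar, the bin or the carton is moved more than 20 mm (distance of any of jar, bin, carton from where it was at the start of the episode above 0.02 m).
It also fails if it takes over 40 s, if anything falls off the work surface, if the arm or the gripper's body presses on something with over 40 N, if the wrist force passes 120 N, or if a joint passes its speed limit or range.

### The arm

A 6-joint arm with a two-finger parallel gripper is mounted at the origin on the work surface. World frame = base frame: x ahead of the robot, y to its left, z up, the work surface at z = 0. Lengths are in m, angles in rad, forces in N, time in s.
With the tool pointing down it reaches from about 0.4 to 0.825 m from the base axis. Payload 7 kg.
Tool frame: the origin (TCP) lies at the centre of the arm's flange, where the gripper is bolted on; the fingertips stand 173 mm ahead of it and the grasp point (between the pads) lies 155 mm ahead of it (env.tip_reach is the distance from the TCP to the fingertips, in m); x points along the fingers, y is the direction in which the jaws open and shut, and the axes are right-handed (so a half turn about x gives the same grasp; the last joint's range is limited). The gripper opens to 85 mm and grips with 20 to 120 N. Pads are 22 mm wide; open, the fingers measure 114 mm over their backs; the gripper's body (76 mm by 85 mm) begins 54 mm behind the grasp point. The pads swing forward as they close: fully open they stand 13 mm farther back than shut.
Start: joints at [0.288, 0.359, 0.012, 0, -1.224, -0.288], TCP at [0.675, -0, 0.405] pointing down, gripper open.
Joint ranges: [-3.07, 3.07], [-1.43, 2.12], [-1.02, 1.25], [-3.03, 1.67], [-3.05, -0], [-3.03, 3.03]. Speed limits (rad/s): [2.39, 2.39, 3.01, 3.14, 3.14, 3.14].

### API

Orientations are given as a unit quaternion [w, x, y, z].
In Python, from cell import env, capture, camera_info gives the robot as it stands.
- The arm moves only by the tool servo_tool, never from a script. Its argument "increments" is a list of rows, each a list of 7 numbers: the shift along the tool's x, y, z as a fraction of full scale, then the turn, a rotation vector about the tool's x, y, z as a fraction of full scale, then the closure in counts, from 0 (fully open) to 255 (shut). A call has 1 to 5 rows; each row shifts and turns the commanded pose from where the row before left it, along the tool's axes as they then stand; what a row does not reach is not made up. Full scale, the value 1, is 0.02 m for a shift and 0.1 rad for a turn. A row lasts 1/10 s, in which the tool goes at most 50 mm and 8.59 degrees, less where a joint would pass 70% of its speed; a pose out of reach is approached as far as the arm can. A call with a number of a shift or a turn outside -1 to 1 is refused whole. A call with a gripper value outside its range is refused whole. The fingers move at their own pace and stop on an object; "force" is the grip in N (left out, the last holds). Time passes only in rows, so rows that do not move let the fingers close. It gives the time, the measured TCP pose, the force and the opening at its end, in the units of the state.
- env.state(): the state, without advancing time (a new reading comes with each control period).
- capture(name): name is "scene" or "side" or "wrist"; returns (picture, depth): 400x640x3 uint8, red, green, blue; 400x640 float32, m along the optical axis (not along the pixel's ray), 0 where there is no reading.
- camera_info(name): a dict with "intrinsics" (3x3 intrinsics, pixels), "cam_to_world" (4x4, takes a point from camera to world coordinates); the wrist camera has in their place "tool_from_camera" (4x4, takes a point from camera to tool coordinates, whose origin is the TCP and whose axes are the tool frame's). Camera axes: x right, y down, z forward; pixel columns grow to the right and rows downward; lengths in m; the calibration is good to about 2 mm. A picture is of the moment at which its call begins: read the wrist's pose just before it. camera_info takes no time and is no camera call.
- env.sign_off(): hands the job in, once; it reports no verdict.
The state is a dict: "time_s": time; "q": joint angles; "qd": joint speeds; "effort": joint torques, N m; "ee_pos": TCP position; "tcp_rot": TCP orientation; "force": force on the tool from outside, world axes, zero at the start; "moment": the same for the moment, N m; "finger_gap": opening from 0.0 (shut) to 1.0 (fully open).
Only numpy, scipy, OpenCV 4.12 (cv2) and the standard library are available. Lean on these libraries where they do the work, as an engineer would, in place of code of your own. Each camera call takes 0.05 s, during which the arm holds its last target.

## Working session

There is one attempt and no reset: what is moved stays moved. The work goes in short steps, Python scripts to look and compute and a tool call to move; the robot and the scene stay as the last step left them, time stands still between calls to the robot, and variables do not carry over. Pictures are saved under pics/ and viewed, and the job is handed in when it is done.

Besides the shell and the picture viewer there is one more tool, called after "Request:" in YAML: its name, and indented under it one key for each argument. servo_tool: Moves the arm, as the interface text tells. Its arguments: {"type":"object","properties":{"increments":{"type":"array"},"force":{"type":"number"}},"required":["increments"]}

```bash
mkdir -p pics; ls; cat > h.py <<'E'
from cell import env,capture,camera_info
import numpy as np,cv2
def save(n,img,s=1):
    cv2.imwrite('pics/'+n+'.png',cv2.cvtColor(cv2.resize(img,None,fx=s,fy=s,interpolation=cv2.INTER_CUBIC),cv2.COLOR_RGB2BGR))
def pt(name,d,u,v):
    K=np.array(camera_info(name)['intrinsics']);T=np.array(camera_info(name)['cam_to_world'])
    z=d[v,u];return (T@[ (u-K[0,2])*z/K[0,0],(v-K[1,2])*z/K[1,1],z,1])[:3]
E
python3 - <<'E'
from h import *
for n in ('scene','side'):
    p,d=capture(n);save(n+'0',p);np.savez(n+'0.npz',p=p,d=d)
    print(n,np.round(camera_info(n)['cam_to_world'],3).tolist())
print(env.state())
E
```

```text
pics
scene [[-0.477, 0.72, -0.504, 1.248], [0.879, 0.395, -0.268, 0.384], [0.006, -0.571, -0.821, 1.119], [0.0, 0.0, 0.0, 1.0]]
side [[0.871, -0.365, 0.329, 0.208], [-0.491, -0.629, 0.602, -0.67], [-0.013, -0.686, -0.727, 0.972], [0.0, 0.0, 0.0, 1.0]]
{'time_s': 0.1, 'q': array([ 2.88093483e-01,  3.59325740e-01,  1.11456487e-02, -3.03623183e-04,
       -1.22410485e+00, -2.88118845e-01]), 'qd': array([ 0.00122855, -0.0032437 ,  0.0023597 ,  0.00010843,  0.0005586 ,
        0.0001665 ]), 'effort': array([-2.15360997e-03, -5.84764302e+01,  2.94110012e+01,  6.95456967e+00,
       -3.12475757e-03, -2.11378938e-05]), 'ee_pos': array([ 6.74826607e-01, -8.27525998e-06,  4.03849182e-01]), 'tcp_rot': array([ 0.49961763, -0.49962789,  0.50044645,  0.50030745]), 'force': array([-1.21012341, -0.45894141, -0.15169272]), 'moment': array([-0.04603761, -0.00460842,  0.01816094]), 'finger_gap': 0.9998065496055392}
```

View pics/scene0.png

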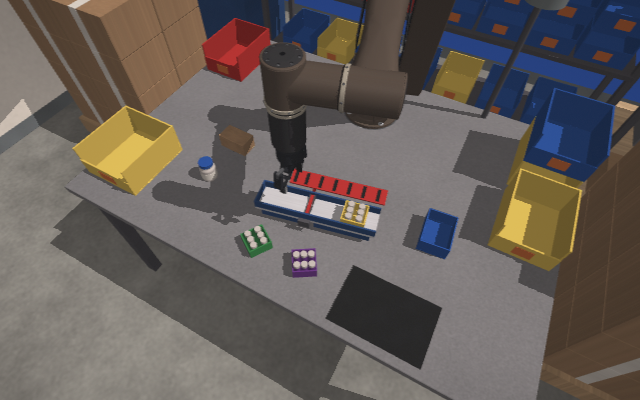

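View pics/side0.png

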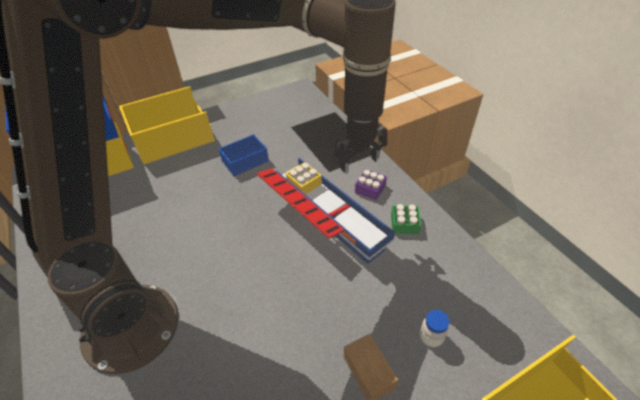

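The scene shows three rack-shaped things: yellow (355,211) in the chute, green (257,240) and purple (304,262) on the bench. The yellow one fits the colours and is in the chute. I'll enlarge it to confirm.

```bash
python3 - <<'E'
from h import *
a=np.load('scene0.npz');save('c_scene',a['p'][150:260,235:405],4.6)
a=np.load('side0.npz');save('c_side',a['p'][140:270,240:430],4.2)
E
```

```text
(no output)
```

View pics/c_scene.png

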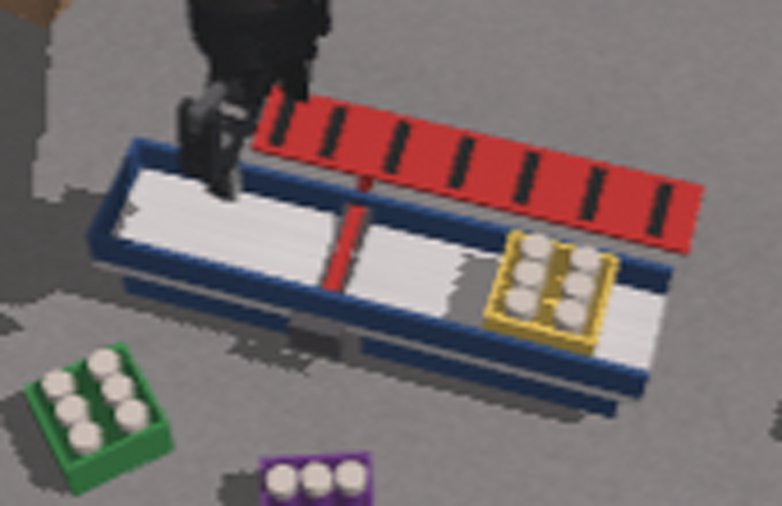

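View pics/c_side.png

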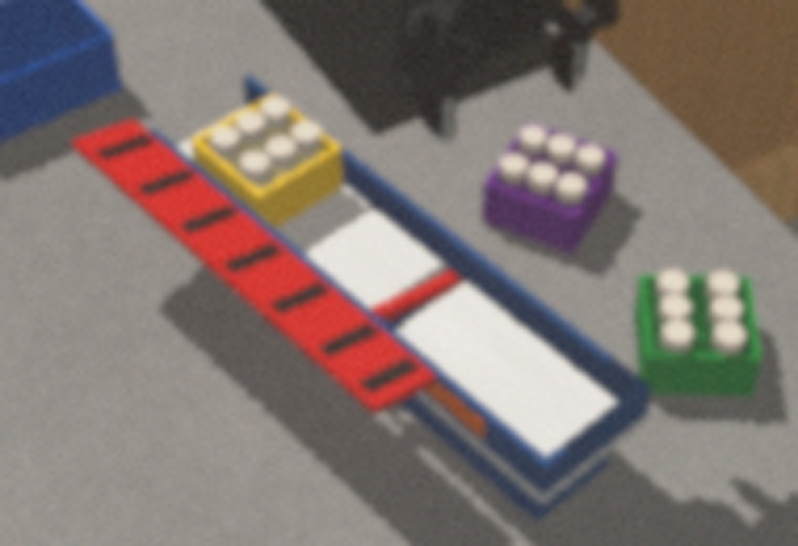

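The crop confirms it: the yellow rack with white caps sits near the chute's open end, at about (355,211). The red gate bar crosses at about (310,204) and the end wall is at the left. The treadle is on the robot's side. Next I'll measure with point clouds.

```bash
python3 - <<'E'
from h import *
import cv2
allp=[];allc=[]
for n in ('scene','side'):
    a=np.load(n+'0.npz');p,d=a['p'],a['d']
    K=np.array(camera_info(n)['intrinsics']);T=np.array(camera_info(n)['cam_to_world'])
    v,u=np.mgrid[:400,:640];z=d
    P=np.stack([(u-K[0,2])*z/K[0,0],(v-K[1,2])*z/K[1,1],z,z*0+1],-1)@T.T
    m=(d>0)&(P[...,0]>.35)&(P[...,0]<.95)&(abs(P[...,1])<.5)&(P[...,2]<.25)
    hsv=cv2.cvtColor(p,cv2.COLOR_RGB2HSV).astype(int);h,s,vv=hsv[...,0],hsv[...,1],hsv[...,2]
    Q=P[...,:3]
    for c,mm in dict(red=((h<6)|(h>174))&(s>150)&(vv>90),blue=(h>100)&(h<125)&(s>120),yel=(h>18)&(h<32)&(s>100),white=(s<40)&(vv>170)).items():
        k=m&mm
        if c=='blue':k&=(abs(Q[...,2]-.09)<.006)
        if c=='white':k&=(abs(Q[...,2]-.06)<.008)
        if c=='yel':k&=(abs(Q[...,2]-.102)<.006)
        X=Q[k]
        print(n,c,len(X), X.min(0).round(3),X.max(0).round(3),np.median(X,0).round(3))
        if len(X)>5 :
            r=cv2.minAreaRect(X[:,:2].astype(np.float32)*1000);print('   ',r, cv2.boxPoints(r).round(0).tolist())
        np.save(f'{n}_{c}.npy',X)
E
```

```text
scene red 1250 [ 0.471 -0.075  0.053] [0.647 0.26  0.245] [0.529 0.095 0.11 ]
    ((561.8777465820312, 101.35323333740234), (133.01513671875, 333.4040832519531), 14.179737091064453) [[457.0, 247.0], [538.0, -77.0], [667.0, -44.0], [586.0, 279.0]]
scene blue 568 [ 0.531 -0.418  0.084] [0.711 0.274 0.095] [0.642 0.014 0.089]
    ((639.02783203125, -71.495849609375), (127.5819091796875, 687.056640625), 7.737632751464844) [[530.0, 260.0], [622.0, -420.0], [748.0, -403.0], [656.0, 277.0]]
scene yel 131 [0.549 0.141 0.096] [0.639 0.232 0.107] [0.622 0.188 0.103]
    ((593.2311401367188, 186.7567138671875), (81.90975189208984, 79.99760437011719), 11.731465339660645) [[545.0, 218.0], [561.0, 139.0], [641.0, 156.0], [625.0, 234.0]]
scene white 1450 [ 0.536 -0.381  0.052] [0.842 0.267 0.067] [ 0.628 -0.     0.061]
    ((717.1492919921875, -43.8056640625), (275.13616943359375, 653.5079956054688), 8.221529960632324) [[534.0, 260.0], [628.0, -387.0], [900.0, -348.0], [807.0, 299.0]]
side red 1249 [ 0.47  -0.08  -0.002] [0.667 0.253 0.119] [0.53  0.061 0.109]
    ((575.8245239257812, 98.1169204711
[... 184 characters left out ...]
0.09 ] [ 0.644 -0.398  0.085]
    ((629.777099609375, -289.7496643066406), (49.86188507080078, 267.2117004394531), 8.033930778503418) [[586.0, -161.0], [624.0, -426.0], [673.0, -419.0], [636.0, -154.0]]
side yel 116 [0.55  0.138 0.096] [0.639 0.229 0.108] [0.583 0.16  0.101]
    ((594.4402465820312, 183.95372009277344), (77.40384674072266, 84.13117218017578), 12.140665054321289) [[548.0, 217.0], [565.0, 135.0], [641.0, 151.0], [623.0, 233.0]]
side white 1483 [ 0.556 -0.402  0.052] [0.843 0.262 0.066] [ 0.647 -0.027  0.059]
    ((718.3912353515625, -57.593780517578125), (264.8140869140625, 666.0557250976562), 5.51266622543335) [[555.0, 261.0], [619.0, -402.0], [882.0, -376.0], [818.0, 287.0]]
```

```bash
python3 - <<'E'
from h import *
from scipy.optimize import minimize
L=lambda c:[np.load(f'{n}_{c}.npy') for n in('scene','side')]
flt=lambda X:X[(X[:,1]>-.2)&(X[:,0]<.72)]
B=[flt(x) for x in L('blue')];W=[flt(x) for x in L('white')]
W=[x[(x[:,0]<.70)] for x in W]
R=[x[(x[:,2]>.085)&(x[:,2]<.13)&(x[:,0]<.6)] for x in L('red')]
def tf(X,p):
    c,s=np.cos(p[2]),np.sin(p[2]);d=X[:,:2]-p[:2]
    return np.c_[d@[c,s],d@[-s,c]]
out=lambda v,a,b:np.maximum(0,a-v)+np.maximum(0,v-b)
def cost(p,Bs,Ws):
    r=0
    for X in Bs:
        if not len(X):continue
        q=tf(X,p);side=out(abs(q[:,1]),.043,.049)+out(q[:,0],-.21,.21);end=out(q[:,0],.204,.21)+out(abs(q[:,1]),0,.049)
        r+=np.minimum(np.minimum(side,end),.01).sum()
    for X in Ws:
        q=tf(X,p);r+=np.minimum(out(abs(q[:,1]),0,.043)+out(q[:,0],-.21,.204),.01).sum()
    return r*1000
for nm,Bs,Ws in(('both',B,W),('scene',B[:1],W[:1]),('side',B[1:],W[1:])):
    best=min((minimize(cost,[.62,.06,a],args=(Bs,Ws),method='Nelder-Mead',options=dict(xatol=1e-5,fatol=1e-3,initial_simplex=[[.62,.06,a],[.64,.06,a],[.62,.09,a],[.62,.06,a+.06]])) for a in(-1.4,-1.35,-1.3)),key=lambda r:r.fun)
    p=best.x;print(nm,p.round(4),best.fun)
    for c,S in(('yel',L('yel')),('red',R)):
        for X in S:
            q=tf(X,p)*1000;print(c,np.percentile(q,[1,50,99],axis=0).round(0).tolist(),'z',np.percentile(X[:,2],[5,50,95]).round(3))
E
```

```text
both [ 0.6201  0.0612 -1.3629] 82.20089172895511
yel [[-168.0, -40.0], [-129.0, 28.0], [-89.0, 40.0]] z [0.097 0.103 0.106]
yel [[-167.0, -38.0], [-97.0, -15.0], [-84.0, 39.0]] z [0.097 0.101 0.104]
red [[-213.0, -110.0], [-60.0, -82.0], [113.0, -56.0]] z [0.103 0.11  0.116]
red [[-208.0, -111.0], [-25.0, -88.0], [120.0, -59.0]] z [0.103 0.11  0.115]
scene [ 0.62    0.0616 -1.363 ] 73.36025236415541
yel [[-168.0, -40.0], [-129.0, 28.0], [-88.0, 40.0]] z [0.097 0.103 0.106]
yel [[-166.0, -38.0], [-96.0, -15.0], [-83.0, 39.0]] z [0.097 0.101 0.104]
red [[-213.0, -110.0], [-59.0, -82.0], [113.0, -56.0]] z [0.103 0.11  0.116]
red [[-208.0, -111.0], [-25.0, -88.0], [121.0, -59.0]] z [0.103 0.11  0.115]
side [ 0.6211  0.059  -1.3571] 1.2440971867428638
yel [[-171.0, -40.0], [-131.0, 29.0], [-91.0, 41.0]] z [0.097 0.103 0.106]
yel [[-169.0, -38.0], [-99.0, -15.0], [-86.0, 39.0]] z [0.097 0.101 0.104]
red [[-216.0, -111.0], [-62.0, -82.0], [110.0, -56.0]] z [0.103 0.11  0.116]
red [[-211.0, -111.0], [-28.0, -88.0], [118.0, -59.0]] z [0.103 0.11  0.115]
```

Request:
servo_tool:
  increments:
    - [0,0,0,-0.7,0,0,0]
    - [0,0,0,-0.7,0,0,0]
    - [0,0,0,-0.68,0,0,0]
    - [0,0,1,0,0,0,0]
    - [0,0,1,0,0,0,0]

```text
time_s: 0.6
ee_pos: [0.6666, 0.0391, 0.404]
tcp_rot: [0.445, -0.549, 0.446, 0.549]
force: [0.1, -0.3, 0.3]
finger_gap: 1.004
```

```bash
cat >> h.py <<'E'
from scipy.spatial.transform import Rotation as Ro
CH=(0.6201,0.0612,-1.3629)
def rep(tx=None,ty=None):
    s=env.state();p=s['ee_pos'];w,x,y,z=s['tcp_rot'];R=Ro.from_quat([x,y,z,w]).as_matrix()
    c,sn=np.cos(CH[2]),np.sin(CH[2]);A=np.array([[c,sn,0],[-sn,c,0],[0,0,1]])
    q=A@(p-[CH[0],CH[1],0]);print('t',s['time_s'],'chute mm',(q*1000).round(1),'F chute',(A@s['force']).round(2),'gap',round(s['finger_gap'],3))
    RA=A@R;print('tool axes in chute',RA.round(3).tolist())
    if tx is not None: print('needed tool shift mm',(RA.T@(np.array([tx,ty,q[2]*1000])-q*1000)).round(1))
E
python3 - <<'E'
from h import *
rep(-190,-50);print(env.tip_reach, np.round(camera_info('wrist')['tool_from_camera'],3))
E
```

```text
t 0.6 chute mm [ 31.2  40.9 404. ] F chute [0.31 0.05 0.29] gap 1.004
tool axes in chute [[-0.0, -0.001, -1.0], [-0.001, -1.0, 0.001], [-1.0, 0.001, 0.0]]
needed tool shift mm [1.000e-01 9.110e+01 2.211e+02]
0.1734 [[ 0.001 -0.296  0.955  0.031]
 [ 1.     0.    -0.001  0.001]
 [-0.     0.955  0.296 -0.077]
 [ 0.     0.     0.     1.   ]]
```

Request:
servo_tool:
  increments:
    - [0,0.4,1,0,0,0,0]
    - [0,0.4,1,0,0,0,0]
    - [0,0.4,1,0,0,0,0]
    - [0,0.4,1,0,0,0,0]
    - [0,0.4,1,0,0,0,0]

```text
time_s: 1.1
ee_pos: [0.6063, 0.1294, 0.4043]
tcp_rot: [0.445, -0.549, 0.446, 0.549]
force: [0.2, 0.3, -0.1]
finger_gap: 0.997
```

Request:
servo_tool:
  increments:
    - [0.5,0.4,1,0,0,0,0]
    - [0.5,0.4,1,0,0,0,0]
    - [0.5,0.4,1,0,0,0,0]
    - [0.5,0.4,1,0,0,0,0]
    - [0.5,0.4,1,0,0,0,0]

```text
time_s: 1.6
ee_pos: [0.5465, 0.2189, 0.354]
tcp_rot: [0.445, -0.549, 0.446, 0.549]
force: [0.3, 0.3, -0.0]
finger_gap: 0.999
```

Request:
servo_tool:
  increments:
    - [0.5,0.3,0.6,0,0,0,0]
    - [0.5,0.25,0.45,0,0,0,0]
    - [0,0,0,0,0,0,0]

```text
time_s: 1.9
ee_pos: [0.5311, 0.2369, 0.333]
tcp_rot: [0.444, -0.549, 0.446, 0.55]
force: [0.2, -0.0, -0.6]
finger_gap: 0.996
```

```bash
python3 - <<'E'
from h import *
rep(-190,-50)
for n in ('scene','side','wrist'):
    p,d=capture(n);save(n+'1',p);np.savez(n+'1.npz',p=p,d=d)
    if n=='scene': save('c_scene1',p[120:260,275:445],4.2)
    if n=='side': save('c_side1',p[100:240,200:390],4.2)
E
```

```text
t 1.9 chute mm [-190.3  -50.8  333. ] F chute [ 0.09  0.18 -0.58] gap 0.996
tool axes in chute [[0.001, 0.001, -1.0], [-0.003, -1.0, -0.001], [-1.0, 0.003, -0.001]]
needed tool shift mm [-0.  -0.8 -0.3]
```

View pics/c_scene1.png

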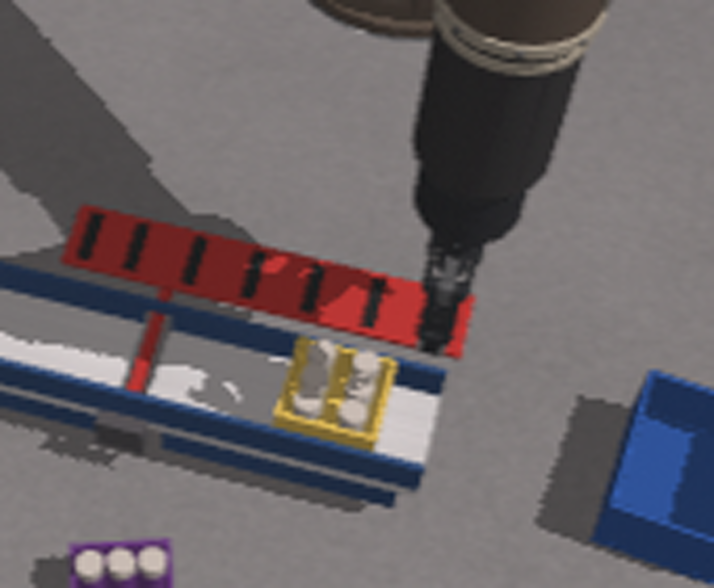

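View pics/c_side1.png

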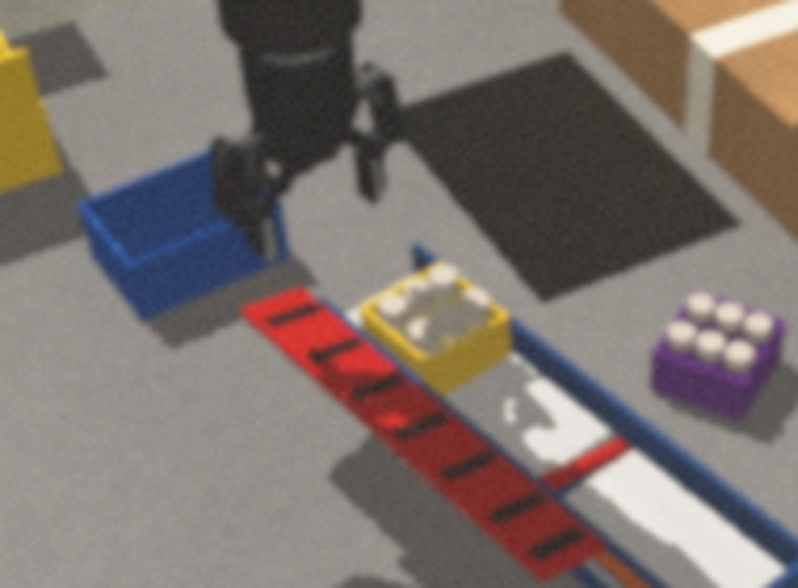

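View pics/wrist1.png

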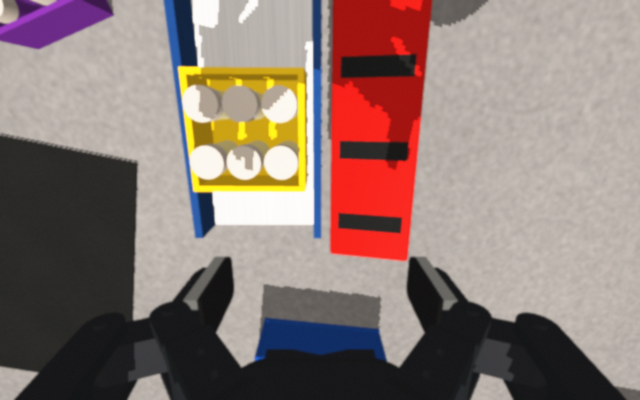

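The wrist view looks along the chute. The rack's rear top edge is at row ~188 (cols 193–303), the wall ends at (200,237) and (318,237), and the treadle's end is at row ~257. The fingertips are at (222,262) and (418,262). I'll measure these.

```bash
python3 - <<'E'
from h import *
a=np.load('wrist1.npz');d=a['d'];ci=camera_info('wrist');K=np.array(ci['intrinsics']);T=np.array(ci['tool_from_camera'])
s=env.state();w,x,y,z=s['tcp_rot'];R=Ro.from_quat([x,y,z,w]).as_matrix()
c,sn=np.cos(CH[2]),np.sin(CH[2]);A=np.array([[c,sn,0],[-sn,c,0],[0,0,1]])
for n,u,v in [('rack rear L',200,187),('rack rear R',298,187),('rack rear M',250,187),('rack front',240,72),('wallL',199,233),('wallR',318,233),('treadle end',340,252),('treadle end',402,256),('treadL',334,180),('treadR',416,180),('floor end',260,222),('tipL',222,262),('tipL',215,268),('tipR',418,262),('tipR',425,268),('bodyL',208,285)]:
    zz=d[v,u];t=(T@[(u-K[0,2])*zz/K[0,0],(v-K[1,2])*zz/K[1,1],zz,1])[:3]
    print(n,'tool',(t*1000).round(0),'chute',((A@(R@t+s['ee_pos']-[CH[0],CH[1],0]))*1000).round(0))
E
```

```text
rack rear L tool [232. -82. -27.] chute [-163.   33.  103.]
rack rear R tool [233. -14. -27.] chute [-163.  -35.  102.]
rack rear M tool [232. -47. -27.] chute [-162.   -2.  103.]
rack front tool [ 233.  -49. -100.] chute [-89.  -1. 102.]
wallL tool [245. -93.  13.] chute [-203.   43.   90.]
wallR tool [244.  -0.  13.] chute [-202.  -49.   91.]
treadle end tool [230.  16.  22.] chute [-211.  -65.  105.]
treadle end tool [221.  59.  20.] chute [-210. -108.  114.]
treadL tool [231.  11. -32.] chute [-157.  -60.  104.]
treadR tool [334. 101.  -9.] chute [-181. -150.    0.]
floor end tool [276. -52.  16.] chute [-205.    2.   59.]
tipL tool [151. -43. -13.] chute [-177.   -7.  184.]
tipL tool [145. -44. -13.] chute [-177.   -5.  189.]
tipR tool [152.  45. -12.] chute [-177.  -95.  183.]
tipR tool [145.  46. -13.] chute [-177.  -96.  190.]
bodyL tool [133. -43. -12.] chute [-177.   -7.  202.]
```

Request:
servo_tool:
  increments:
    - [0.7,0,0,0,0,0,0]
    - [0.7,0,0,0,0,0,0]
    - [0.6,0,0,0,0,0,0]
    - [0.4,0,0,0,0,0,0]
    - [0,0,0,0,0,0,0]

```text
time_s: 2.55
ee_pos: [0.532, 0.2361, 0.2857]
tcp_rot: [0.445, -0.549, 0.446, 0.549]
force: [0.3, -0.1, 0.3]
finger_gap: 0.999
```

Request:
servo_tool:
  increments:
    - [0.3,0,0,0,0,0,0]
    - [0,0,0,0,0,0,0]

```text
time_s: 2.75
ee_pos: [0.532, 0.2365, 0.2804]
tcp_rot: [0.445, -0.549, 0.446, 0.549]
force: [0.1, -0.2, -0.4]
finger_gap: 0.999
```

Request:
servo_tool:
  increments:
    - [0.3,0,0,0,0,0,0]
    - [0,0,0,0,0,0,0]

```text
time_s: 2.95
ee_pos: [0.5318, 0.2365, 0.2741]
tcp_rot: [0.445, -0.549, 0.446, 0.549]
force: [-0.5, -0.2, 0.2]
finger_gap: 0.999
```

Request:
servo_tool:
  increments:
    - [0.3,0,0,0,0,0,0]
    - [0,0,0,0,0,0,0]

```text
time_s: 3.15
ee_pos: [0.5321, 0.2367, 0.2683]
tcp_rot: [0.445, -0.549, 0.445, 0.549]
force: [0.3, 0.3, 2.9]
finger_gap: 1.0
```

Contact at TCP z ≈ 0.269 puts the open fingertips about 160 mm ahead of the TCP. Next I press to gate ≈ 0.24.

Request:
servo_tool:
  increments:
    - [0.4,0,0,0,0,0,0]
    - [0.4,0,0,0,0,0,0]
    - [0.4,0,0,0,0,0,0]
    - [0.4,0,0,0,0,0,0]
    - [0.1,0,0,0,0,0,0]

```text
time_s: 3.65
ee_pos: [0.5314, 0.2362, 0.2337]
tcp_rot: [0.445, -0.549, 0.446, 0.549]
force: [-4.5, 0.4, 6.5]
finger_gap: 0.998
```

```bash
python3 - <<'E'
from h import *
rep()
for n in ('scene','side','wrist'):
    p,d=capture(n);save(n+'2',p);np.savez(n+'2.npz',p=p,d=d)
    if n=='side': save('c_side2',p[100:240,220:410],4.2)
E
```

```text
t 3.65 chute mm [-189.6  -50.7  233.7] F chute [-1.32 -4.3   6.52] gap 0.998
tool axes in chute [[0.001, -0.0, -1.0], [-0.002, -1.0, 0.0], [-1.0, 0.002, -0.001]]
```

View pics/c_side2.png

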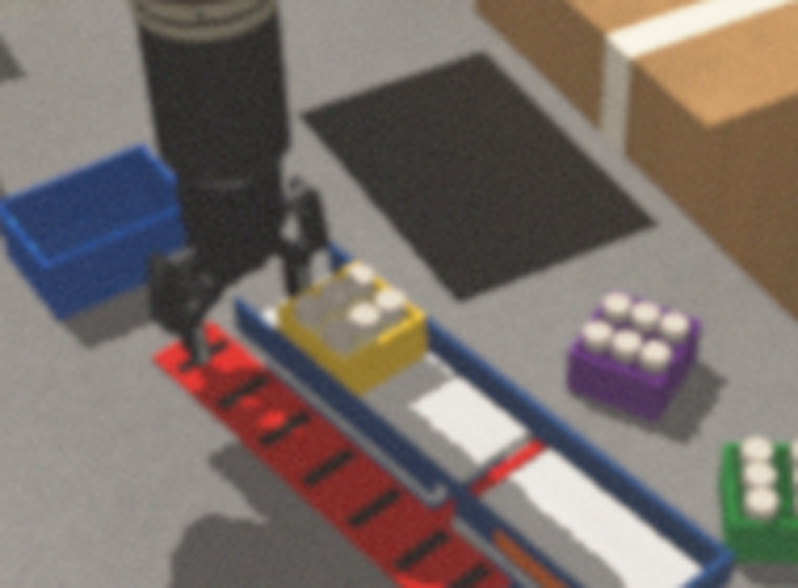

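View pics/wrist2.png

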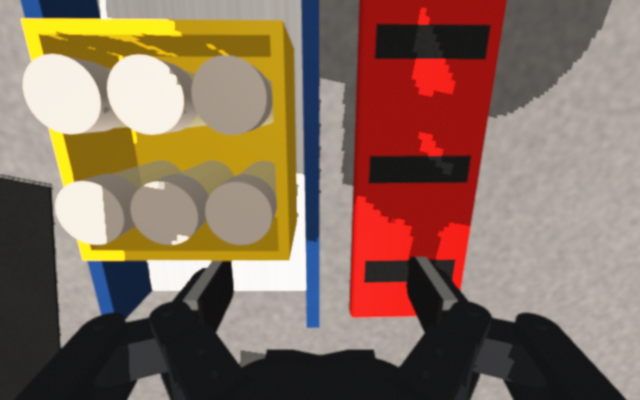

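The treadle is pressed and looks level; one finger rests on it at about (430,275). The other is in the chute behind the rack at about (215,275). I'll check the treadle height and rack rear by depth.

```bash
cat >> h.py <<'E'
def wcloud(f):
    a=np.load(f);d=a['d'];ci=camera_info('wrist');K=np.array(ci['intrinsics']);T=np.array(ci['tool_from_camera'])
    s=env.state();w,x,y,z=s['tcp_rot'];R=Ro.from_quat([x,y,z,w]).as_matrix()
    c,sn=np.cos(CH[2]),np.sin(CH[2]);A=np.array([[c,sn,0],[-sn,c,0],[0,0,1]])
    v,u=np.mgrid[:400,:640];P=np.stack([(u-K[0,2])*d/K[0,0],(v-K[1,2])*d/K[1,1],d,d*0+1],-1)@T.T
    return a['p'],d,((P[...,:3]@R.T+s['ee_pos']-[CH[0],CH[1],0])@A.T)*1000
def gateang(p,d,Q):
    h=cv2.cvtColor(p,cv2.COLOR_RGB2HSV).astype(int)
    m=((h[...,0]<6)|(h[...,0]>174))&(h[...,1]>150)&(h[...,2]>80)&(d>0)&(Q[...,1]<-60)&(Q[...,1]>-125)&(Q[...,2]>50)&(Q[...,2]<125)
    X=Q[m];k=np.polyfit(X[:,1],X[:,2],1);print('treadle n',len(X),'z at -92',np.polyval(k,-92).round(1),'slope',k[0].round(3),'gate est',round(.22+np.arctan(k[0]),3), 'or', round(.22+(78-np.polyval(k,-92))/144,3))
E
python3 - <<'E'
from h import *
p,d,Q=wcloud('wrist2.npz');gateang(p,d,Q)
for u,v in((120,256),(200,256),(280,254),(210,262),(215,265),(225,264),(420,262),(180,285),(120,25)):print(u,v,Q[v,u].round(0))
E
```

```text
treadle n 30068 z at -92 74.2 slope 0.025 gate est 0.245 or 0.246
120 256 [-164.   23.  102.]
200 256 [-164.   -7.  103.]
280 254 [-163.  -37.  102.]
210 262 [-177.   -3.   84.]
215 265 [-177.   -6.   86.]
225 264 [-178.   -9.   83.]
420 262 [-177.  -97.   83.]
180 285 [-203.   25.   60.]
120 25 [-87.   9. 101.]
```

Gate ≈ 0.245 by two estimates. Now I push slowly at first.

Request:
servo_tool:
  increments:
    - [0,0,-0.2,0,0,0,0]
    - [0,0,-0.2,0,0,0,0]
    - [0,0,-0.2,0,0,0,0]
    - [0,0,-0.2,0,0,0,0]
    - [0,0,-0.2,0,0,0,0]

```text
time_s: 4.3
ee_pos: [0.5369, 0.2182, 0.2355]
tcp_rot: [-0.447, 0.549, -0.444, -0.549]
force: [-0.8, 6.2, 4.8]
finger_gap: 1.002
```

Request:
servo_tool:
  increments:
    - [0,0,-0.3,0,0,0,0]
    - [0,0,-0.3,0,0,0,0]
    - [0,0,-0.3,0,0,0,0]
    - [0,0,-0.3,0,0,0,0]
    - [0,0,-0.3,0,0,0,0]

```text
time_s: 4.8
ee_pos: [0.5432, 0.1887, 0.2355]
tcp_rot: [-0.447, 0.55, -0.444, -0.549]
force: [-1.4, 5.1, 5.3]
finger_gap: 0.996
```

```bash
python3 - <<'E'
from h import *
rep()
p,d=capture('wrist');save('wrist3',p);np.savez('wrist3.npz',p=p,d=d)
p,d,Q=wcloud('wrist3.npz');gateang(p,d,Q)
E
```

```text
t 4.8 chute mm [-140.7  -48.9  235.5] F chute [-5.26 -0.33  5.29] gap 0.996
tool axes in chute [[-0.002, 0.001, -1.0], [0.003, -1.0, -0.001], [-1.0, -0.003, 0.002]]
treadle n 32069 z at -92 75.1 slope 0.016 gate est 0.236 or 0.24
```

View pics/wrist3.png

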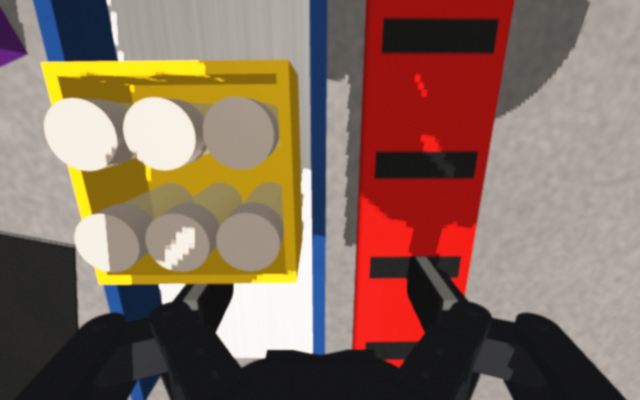

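The rack moves with the finger, upright and straight (rear edge at row ~283). Gate ≈ 0.238. I'll press 1 mm more and continue.

Request:
servo_tool:
  increments:
    - [0.05,0,-0.3,0,0,0,0]
    - [0,0,-0.4,0,0,0,0]
    - [0,0,-0.4,0,0,0,0]
    - [0,0,-0.4,0,0,0,0]
    - [0,0,-0.4,0,0,0,0]

```text
time_s: 5.35
ee_pos: [0.5514, 0.1518, 0.2349]
tcp_rot: [-0.447, 0.55, -0.443, -0.549]
force: [-2.0, 6.7, 6.1]
finger_gap: 0.997
```

```bash
python3 - <<'E'
from h import *
rep()
p,d=capture('wrist');save('wrist4',p);np.savez('wrist4.npz',p=p,d=d)
p,d,Q=wcloud('wrist4.npz');gateang(p,d,Q)
E
```

```text
t 5.35 chute mm [-102.8  -48.6  234.9] F chute [-6.98 -0.6   6.11] gap 0.997
tool axes in chute [[-0.002, 0.001, -1.0], [0.005, -1.0, -0.001], [-1.0, -0.005, 0.002]]
treadle n 32633 z at -92 74.4 slope 0.02 gate est 0.24 or 0.245
```

View pics/wrist4.png

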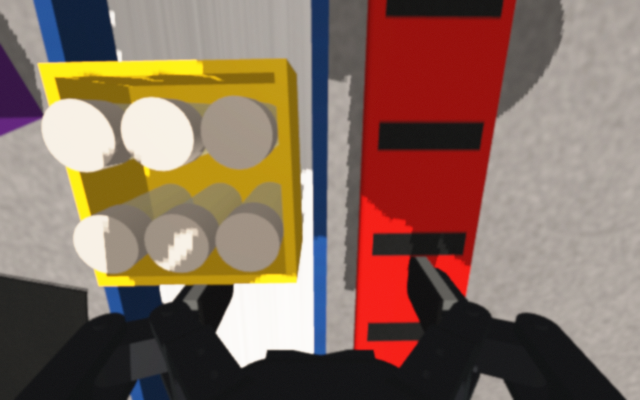

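The rack is still straight (rear row ~283) and the gate ≈ 0.243, so I continue across the gate.

Request:
servo_tool:
  increments:
    - [0,0,-0.4,0,0,0,0]
    - [0,0,-0.4,0,0,0,0]
    - [0,0,-0.4,0,0,0,0]
    - [0,0,-0.4,0,0,0,0]
    - [0,0,-0.4,0,0,0,0]

```text
time_s: 5.9
ee_pos: [0.5596, 0.1124, 0.2348]
tcp_rot: [-0.447, 0.55, -0.444, -0.549]
force: [-0.7, 7.2, 6.5]
finger_gap: 0.998
```

Request:
servo_tool:
  increments:
    - [0,0,-0.4,0,0,0,0]
    - [0,0,-0.4,0,0,0,0]
    - [0,0,-0.4,0,0,0,0]
    - [0,0,-0.4,0,0,0,0]
    - [0,0,-0.4,0,0,0,0]

```text
time_s: 6.4
ee_pos: [0.5678, 0.0732, 0.2348]
tcp_rot: [-0.447, 0.55, -0.444, -0.549]
force: [-1.2, 7.2, 7.8]
finger_gap: 0.998
```

```bash
python3 - <<'E'
from h import *
rep()
p,d=capture('wrist');save('wrist5',p);np.savez('wrist5.npz',p=p,d=d)
p,d,Q=wcloud('wrist5.npz');gateang(p,d,Q)
E
```

```text
t 6.4 chute mm [-22.5 -48.7 234.8] F chute [-7.29  0.31  7.76] gap 0.998
tool axes in chute [[-0.001, 0.001, -1.0], [0.004, -1.0, -0.001], [-1.0, -0.004, 0.001]]
treadle n 34258 z at -92 74.1 slope -0.003 gate est 0.217 or 0.247
```

View pics/wrist5.png

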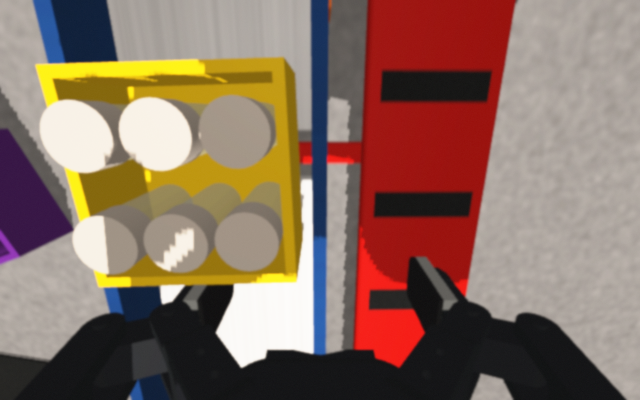

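The rack is crossing the bar (red arm at (330,152)), straight, with the gate still down. I continue.

Request:
servo_tool:
  increments:
    - [0,0,-0.4,0,0,0,0]
    - [0,0,-0.4,0,0,0,0]
    - [0,0,-0.4,0,0,0,0]
    - [0,0,-0.4,0,0,0,0]
    - [0,0,-0.4,0,0,0,0]

```text
time_s: 6.95
ee_pos: [0.576, 0.034, 0.2347]
tcp_rot: [-0.446, 0.55, -0.444, -0.549]
force: [-1.3, 7.1, 8.2]
finger_gap: 1.003
```

Request:
servo_tool:
  increments:
    - [0,0,-0.4,0,0,0,0]
    - [0,0,-0.4,0,0,0,0]
    - [0,0,-0.4,0,0,0,0]
    - [0,0,-0.4,0,0,0,0]
    - [0,0,-0.4,0,0,0,0]

```text
time_s: 7.45
ee_pos: [0.5843, -0.0053, 0.2347]
tcp_rot: [-0.446, 0.55, -0.444, -0.549]
force: [-2.4, 6.7, 8.6]
finger_gap: 1.001
```

Request:
servo_tool:
  increments:
    - [0,0,-0.2,0,0,0,0]
    - [0,0,-0.1,0,0,0,0]
    - [0,0,0,0,0,0,0]
    - [0,0,0,0,0,0,0]

```text
time_s: 7.85
ee_pos: [0.5855, -0.0113, 0.2346]
tcp_rot: [-0.446, 0.55, -0.444, -0.549]
force: [-0.4, 3.5, 6.4]
finger_gap: 1.003
```

```bash
python3 - <<'E'
from h import *
rep()
p,d=capture('wrist');save('wrist6',p);np.savez('wrist6.npz',p=p,d=d)
p,d,Q=wcloud('wrist6.npz');gateang(p,d,Q)
for u,v in((130,278),(200,278),(270,276)):print(u,v,Q[v,u].round(0))
E
```

```text
t 7.85 chute mm [ 63.8 -48.8 234.6] F chute [-3.5   0.29  6.38] gap 1.003
tool axes in chute [[-0.0, 0.001, -1.0], [0.003, -1.0, -0.001], [-1.0, -0.003, 0.0]]
treadle n 14970 z at -92 73.8 slope -0.015 gate est 0.205 or 0.249
130 278 [ 80.  23. 103.]
200 278 [ 79.  -3. 101.]
270 276 [ 80. -30. 102.]
```

View pics/wrist6.png

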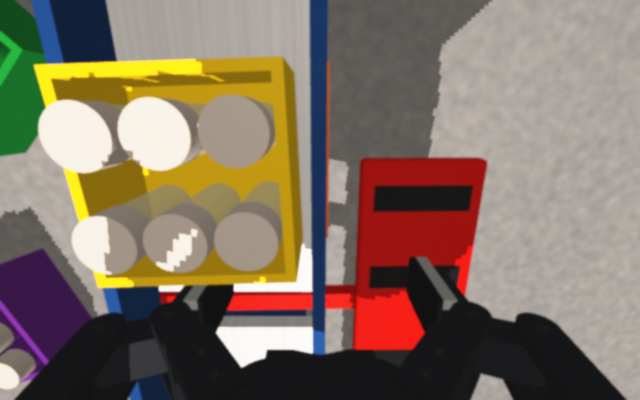

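The rack's rear is at ~77 mm (origin ≈ 117) and the gate bar (row ~300) is clear behind it. I back off about 4 mm, then lift.

Request:
servo_tool:
  increments:
    - [0,0,0.2,0,0,0,0]
    - [0,0,0.1,0,0,0,0]
    - [-0.3,0,0,0,0,0,0]
    - [-0.5,0,0,0,0,0,0]
    - [-0.5,0,0,0,0,0,0]

```text
time_s: 8.4
ee_pos: [0.5838, -0.0059, 0.2609]
tcp_rot: [-0.446, 0.55, -0.445, -0.549]
force: [1.9, 0.4, 2.6]
finger_gap: 0.996
```

Request:
servo_tool:
  increments:
    - [-0.5,0,0,0,0,0,0]
    - [-0.7,0,0,0,0,0,0]
    - [-1,0,0,0,0,0,0]
    - [-1,0,0,0,0,0,0]
    - [-1,0,0,0,0,0,0]

```text
time_s: 8.9
ee_pos: [0.5823, -0.0063, 0.3444]
tcp_rot: [0.445, -0.548, 0.446, 0.55]
force: [0.7, -0.1, -0.1]
finger_gap: 1.001
```

Request:
servo_tool:
  increments:
    - [-1,0,0,0,0,0,0]
    - [-0.5,0,0,0,0,0,0]
    - [0,0,0,0,0,0,0]
    - [0,0,0,0,0,0,0]

```text
time_s: 9.3
ee_pos: [0.5827, -0.0062, 0.3729]
tcp_rot: [0.445, -0.549, 0.446, 0.55]
force: [0.8, -1.0, -0.3]
finger_gap: 0.999
```

```bash
python3 - <<'E'
from h import *
rep()
p,d=capture('wrist');save('wrist7',p);np.savez('wrist7.npz',p=p,d=d)
p,d,Q=wcloud('wrist7.npz');gateang(p,d,Q)
h=cv2.cvtColor(p,cv2.COLOR_RGB2HSV).astype(int)
m=(h[...,0]>18)&(h[...,0]<32)&(h[...,1]>100)&(abs(Q[...,2]-102)<5)
print('rack',np.percentile(Q[m],[1,50,99],axis=0).round(0).tolist())
p,d=capture('scene');save('scene7',p)
p,d=capture('side');save('side7',p)
E
```

```text
t 9.3 chute mm [ 58.2 -50.5 372.9] F chute [ 1.1   0.54 -0.29] gap 0.999
tool axes in chute [[-0.0, -0.0, -1.0], [-0.001, -1.0, 0.0], [-1.0, 0.001, 0.0]]
treadle n 11579 z at -92 109.9 slope -0.221 gate est 0.003 or -0.001
rack [[76.0, -39.0, 97.0], [121.0, -2.0, 101.0], [157.0, 40.0, 103.0]]
```

View pics/wrist7.png

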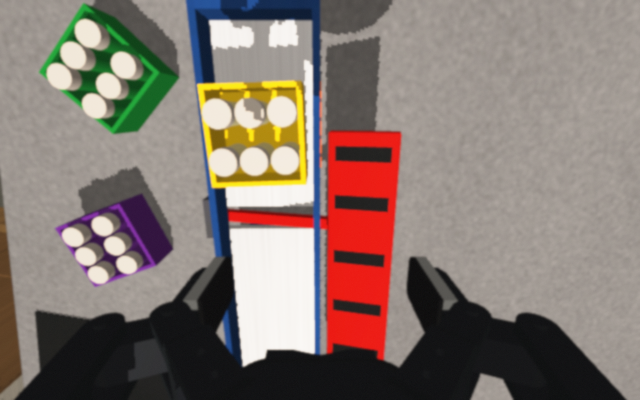

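View pics/side7.png

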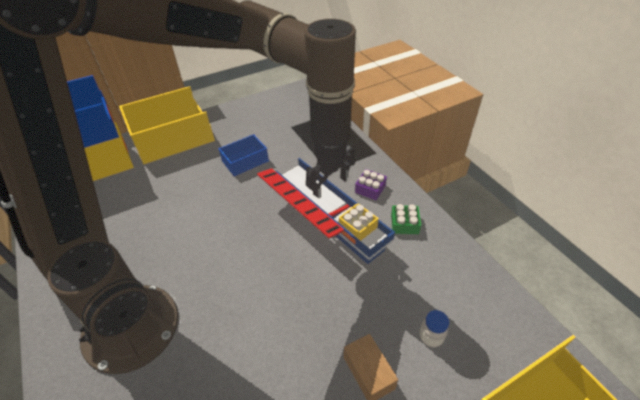

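The rack stands in the end bay (wrist rows 83–187), the gate bar is up behind it at row ~215, and the gripper is clear. The jar, bin and carton haven't moved in the side view.

```bash
python3 -c "
from h import *
print(env.sign_off())"
```

```text
the job is handed in; nothing more can be done
None
```

The yellow rack is in the end bay with the gate sprung shut behind it, and I handed the job in at about 9.5 s. No verdict was reported.

**What I did:** With the gripper fully open and straddling the chute wall, one finger held the treadle down. The other pushed the rack by the middle of its rear face until it was past the gate. I then backed off about 6 mm and lifted clear.

**While pushing:** Treadle height put the gate at about 0.24–0.25 rad throughout. In the last two pictures, a second estimate from the treadle's slope read lower (0.217 and 0.205). I put that down to the gate arm and the nearby finger getting into the fit. Either value is above the 0.17 rad required. I had no direct reading of contact between the gate and the rack.

**Last checks:**

| Check | Measured | Required |
|---|---|---|
| Rack origin along the chute | about 117 mm | 76 to 170 mm |
| Rack offset from the middle line | within 2 mm | within 10 mm |
| Rack height and tilt | rim about 102 mm up, level, so flat on the floor | flat on the floor |
| Gate angle | about 0.00 rad by both estimates | below 0.03 rad |
| Robot contact | tips about 100 mm above the treadle; force reading within noise (about 1 N) | touching nothing |

The jar, bin and carton looked unmoved in the final side view; I judged that by eye rather than measuring it.

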